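Register the straightedge on the specimen board

ROBOT

A 7-joint arm with a two-finger parallel gripper is mounted at the origin on the work surface. World frame = base frame: x ahead of the robot, y to its left, z up, the work surface at z = 0. Lengths are in m, angles in rad, forces in N, time in s.
With the tool pointing down it reaches from about 0.4 to 0.85 m from the base axis. Payload 10.4 kg.
Tool frame: the origin (TCP) lies between the finger pads; the fingertips stand 19 mm ahead of it and the grasp point (between the pads) is the TCP; x points along the fingers, y is the direction in which the jaws open and shut, and the axes are right-handed (so a half turn about x gives the same grasp; the last joint's range is limited). The gripper opens to 87 mm and grips with 3 to 60 N. Pads are 19 mm wide; open, the fingers measure 117 mm over their backs; the gripper's body (75 mm by 190 mm) begins 51 mm behind the grasp point.
Start: joints at [-1.34, 0.332, -0.065, 1.46, 0.022, 1.35, -0.088], TCP at [0.157, 0.605, 0.242] pointing down, gripper open.
Joint ranges: [-2.6, 2.6], [-0.5, 2.12], [-1.47, 1.34], [0.16, 2.42], [-1.27, 4.41], [0.06, 2.06], [-2.6, 2.6]. Speed limits (rad/s): [2.22, 2.22, 2.79, 2.79, 3.14, 3.14, 3.14].

INTERFACE

Orientations are given as a unit quaternion [x, y, z, w].
In Python, from bench import r gives the robot as it stands.
- The arm moves only by the tool drive_tool, never from a script. Its argument "motion" is a list of rows, each a list of 4 numbers: the shift along the tool's x, y, z in cm, then the turn about the tool's x in units of 5 degrees (1.0 is 5 degrees). In form: [[tx, ty, tz, twist], ...]. A call has 1 to 20 rows; each row is the pose to reach, as a shift and turn from the pose commanded when the call began, along the tool's axes at that moment; what a row does not reach only later rows make up. A row lasts 1/12 s, in which the tool goes at most 41.7 mm and 7.16 degrees, less where a joint would pass 70% of its speed; a pose out of reach is approached as far as the arm can. A call with a gripper value outside its range is refused whole. "grip" is the closure in counts, from 0 (fully open) to 255 (shut), set as the call begins (left out, the last holds). The fingers move at their own pace and stop on an object; "force" is the grip in N (left out, the last holds). Time passes only in rows, so rows that repeat a pose let the fingers close. It gives the time, the measured TCP pose, the force and the opening at its end, in the units of the state.
- r.read_state(): the state, without advancing time (a new reading comes with each control period).
- r.camera(name): name is "side" or "top"; returns the picture (480x640x3 uint8, red, green, blue); there is no depth.
- r.calibration(name): a dict with "fx", "fy", "cx", "cy" (pixels), "dist" ([k1, k2, p1, p2, k3] as OpenCV has them; the pictures are not rectified), "xyz" and "orientation" of the camera in the world. Camera axes: x right, y up, looking along -z (the intrinsics and any distortion apply to the point x, -y, -z); pixel columns grow to the right and rows downward; lengths in m; the calibration is good to about 2 mm. A picture is of the moment at which its call begins. calibration takes no time and is no camera call.
- r.close_job(): hands the job in, once; it reports no verdict.
The state is a dict: "time": time; "joint_positions": joint angles; "joint_vel": joint speeds; "joint_torque": joint torques, N m; "ee_pos": TCP position; "eef_rot": TCP orientation; "ft_force": force on the tool from outside, world axes, zero at the start; "torque": the same for the moment, N m; "width": finger opening in m.
Only numpy, scipy, OpenCV 4.12 (cv2) and the standard library are available. Lean on these libraries where they do the work, as an engineer would, in place of code of your own. Each camera call takes 0.05 s, during which the arm holds its last target.

TASK

On the grey specimen board, slide the aluminium straightedge flat over the board until its long graduated edge rests on both low locating pins at once. Then, keeping it on both pins and pressing lightly, slide it along them until its end meets the taller stop post, press it against pins and stop together for a moment, then let go and leave it touching all three. Press gently so that no pin or stop is bent, never lift the straightedge, and do not disturb the other things on the board and bench.

Things in the scene. Friction and masses are not known exactly. Their poses are not given: they have to be found in the camera images.
- straightedge: Flat aluminium straightedge, 280 mm long (its y), 50 mm wide (x), 14 mm thick, about 0.55 kg, lying loose on the board; origin at the centre of its underside. Black graduations run along its +x long edge (25 mm from the origin), the edge that goes against the pins. Its +y end (140 mm from the origin) goes against the stop. Sliding it takes 1 to 3 N.
- knob (a point): Centre of the top of the straightedge's plain black round knob, which stands upright at its centre, 18 mm in diameter, from 14 to 54 mm above the straightedge's underside. Grip it or push it; the straightedge can pivot about it in a light grip.
- board: Fixed grey board, 260 mm (x) by 420 mm (y), 12 mm thick; origin at the centre of its underside, so its top lies 12 mm above the bench. It lies differently turned on the bench each time. Pins and stop stand in short slots in its top.
- pin_right: Low locating pin on the board's -y half (right, seen from the robot): fixed foot with a flat black ring, 22 mm across, and on it a clamped eccentric round steel head, 12 mm in diameter, 12 mm tall. Origin: centre of the ring, on the board's top. The head's axis lies up to 4 mm nearer or farther along the board's x, differently each time: feel for it. Over 20 N sideways bends it.
- pin_left: The other locating pin, just like pin_right, about 160 mm from it towards the board's +y side (left, seen from the robot), with its own unknown head offset of up to 4 mm along the board's x. A head touches the straightedge when its axis is 31 mm from the straightedge's centre line. Over 20 N sideways bends it.
- stop: Stop post near the +y end of the board, beyond pin_left: fixed foot with a flat black ring, 25 mm across, and a clamped eccentric round steel head, 16 mm in diameter, 24 mm tall. Origin: centre of the ring, on the board's top. The head's axis lies up to 4 mm off along the board's y: feel for it. It touches the end when 148 mm from the straightedge's centre along it. Over 20 N bends it.
- dish_on_board: Bystander: small shallow glass dish, 56 mm in diameter, 13 mm tall, on the board just beyond the line of the pins, between them; origin at its underside. Leave alone.
- vial_on_board: Bystander: small glass vial with a cap, 24 mm in diameter, 42 mm tall, on the board's far left part; origin at its underside. Leave alone.
- dish: Bystander: shallow glass dish, 90 mm in diameter, 16 mm tall, on the bench to the right. Leave alone.
- specimen_jar: Bystander: glass jar with a black lid, 60 mm in diameter, 85 mm tall, on the bench to the right. Leave alone.
- brush: Bystander: small brush, 170 mm long, lying on the bench to the left. Leave alone.
- sample_tray: Bystander: open plastic tray, 160 by 120 mm, 45 mm tall, on the bench to the left. Leave alone.

How it is judged:
On the way, in this order (a step that is already met when the one before it is completed fails the run):
1. the straightedge is pressed on both pins at once (at least 0.5 N on each), still clear of the stop (contact force between straightedge and pin_right above 0.5 N and contact force between straightedge and pin_left above 0.5 N and y of stop_head_c0 in the frame of straightedge above 0.151 m), for 0.2 s.
2. while still pressed on both pins, its end is pressed on the stop (at least 0.5 N on each) (contact force between straightedge and pin_right above 0.5 N and contact force between straightedge and pin_left above 0.5 N and contact force between straightedge and stop above 0.5 N), for 0.2 s.
At the end, for the whole second after the job is handed in: The straightedge lies flat and still on the board, released, its graduated edge within 2 mm of touching both pins and its end within 2 mm of touching the stop (x of each of pin_right_head_c0, pin_left_head_c0 in the frame of straightedge below 0.033 m and y of stop_head_c0 in the frame of straightedge below 0.15 m and z of straightedge in the frame of board below 0.014 m and angle between straightedge's own z axis and vertical below 0.03 rad and linear speed of straightedge below 0.01 m/s and angular speed of straightedge below 0.05 rad/s).
It fails at once if a pin or the stop is loaded beyond 20 N (contact force between anything else and pin_right above 20 N or contact force between anything else and pin_left above 20 N or contact force between anything else and stop above 20 N).
It fails at once if the straightedge comes within 15 mm of the stop while more than 3 mm off either pin (y of stop_head_c0 in the frame of straightedge below 0.163 m and x of any of pin_right_head_c0, pin_left_head_c0 in the frame of straightedge above 0.034 m).
It fails at once if the straightedge is lifted more than 6 mm off the board or tipped (z of straightedge in the frame of board above 0.018 m or angle between straightedge's own z axis and vertical above 0.12 rad).
It fails at once if a bystander is moved more than 15 mm (distance of any of dish_on_board, vial_on_board, dish, specimen_jar, brush, sample_tray from where it was at the start of the episode above 0.015 m).
It also fails if it takes over 64 s, if anything falls off the work surface, if the arm or the gripper's body presses on something with over 40 N, if the wrist force passes 120 N, or if a joint passes its speed limit or range.

## Working session

There is one attempt and no reset: what is moved stays moved. The work goes in short steps, Python scripts to look and compute and a tool call to move; the robot and the scene stay as the last step left them, time stands still between calls to the robot, and variables do not carry over. Pictures are saved under pics/ and viewed, and the job is handed in when it is done.

Besides the shell and the picture viewer there is one more tool, called after ">>>" as a command line: name --pt "numbers of a row" for each row, then --argument value for the rest. drive_tool: Moves the arm, as the interface text tells. Its arguments: {"type":"object","properties":{"motion":{"type":"array","items":{"type":"array","items":{"type":"number"}}},"grip":{"type":"number"},"force":{"type":"number"}},"required":["motion"]}

```bash
ls; mkdir -p pics; python3 - <<'E'
from bench import r
import cv2
for n in("top","side"):
    c=r.calibration(n); print(n,c)
    cv2.imwrite(f"pics/{n}0.png",r.camera(n)[:,:,::-1])
print(r.read_state())
E
```

```text
pics
top {'fx': 600.7830135552932, 'fy': 600.7830135552932, 'cx': 327.00583757385283, 'cy': 242.8003981711171, 'dist': array([-0.02676363,  0.        ,  0.        ,  0.        ,  0.        ]), 'xyz': array([2.33870277e-01, 1.02077881e-03, 1.57754911e+00]), 'orientation': array([ 0.08033921, -0.07463506, -0.69345654,  0.71210481])}
side {'fx': 561.6791049223451, 'fy': 561.6791049223451, 'cx': 320.8713896368827, 'cy': 243.50841119391222, 'dist': array([-0.17993191,  0.        ,  0.        ,  0.        ,  0.        ]), 'xyz': array([ 0.30924643, -0.89149346,  0.78365893]), 'orientation': array([ 0.433839  , -0.05994054, -0.10627063,  0.8926911 ])}
{'time': 0.1, 'joint_positions': array([-1.33957871,  0.332829  , -0.06473731,  1.46081217,  0.0216299 ,
        1.34991101, -0.08849565]), 'joint_vel': array([ 0.00024576, -0.00266406,  0.00019438, -0.0029537 , -0.00022258,
        0.00146007,  0.0005833 ]), 'joint_torque': array([ 6.35099314e-04, -6.24543786e+01,  2.37778283e-02, -3.90716493e+01,
       -6.16394053e-02,  3.65362794e-02,  5.09983761e-05]), 'ee_pos': array([0.15685045, 0.60468074, 0.24084246]), 'eef_rot': array([ 0.08902942,  0.70145391, -0.08992012,  0.70139186]), 'ft_force': array([-0.20568103,  0.62358613,  0.76106753]), 'torque': array([ 0.01252609, -0.01092441, -0.00944632]), 'width': 0.08714052033199804}
```

View pics/top0.png

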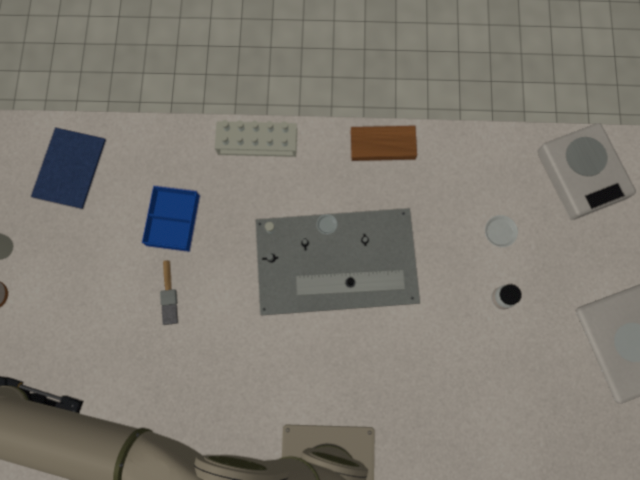

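View pics/side0.png

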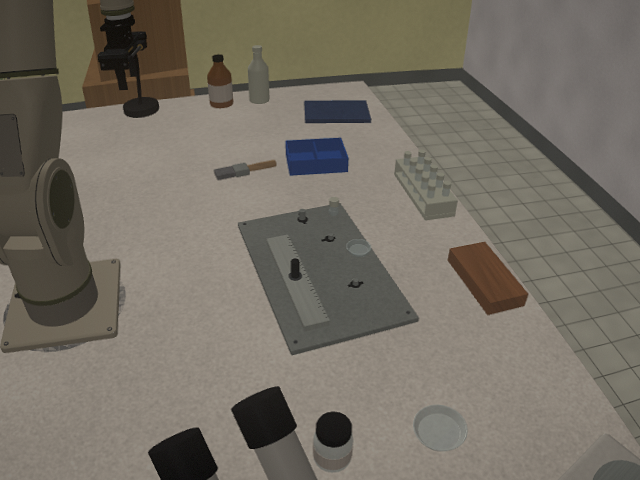

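```bash
python3 - <<'E'
import cv2
t=cv2.imread("pics/top0.png")[200:320,245:425]; cv2.imwrite("pics/topz.png",cv2.resize(t,None,fx=4.4,fy=4.4,interpolation=cv2.INTER_CUBIC))
t=cv2.imread("pics/side0.png")[195:355,230:430]; cv2.imwrite("pics/sidez.png",cv2.resize(t,None,fx=3.7,fy=3.7,interpolation=cv2.INTER_CUBIC))
E
```

```text
(no output)
```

View pics/topz.png

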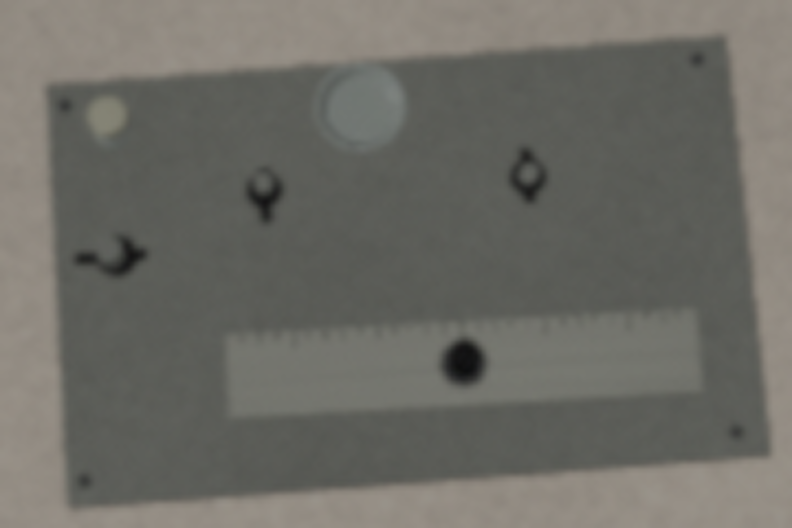

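View pics/sidez.png

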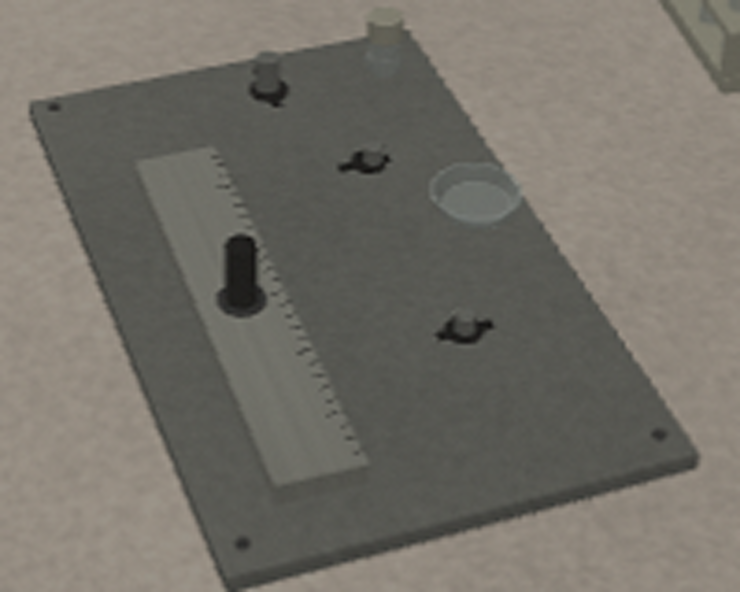

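```bash
cat > h.py <<'E'
import numpy as np,cv2
from scipy.spatial.transform import Rotation as R
def pt(cal,uv,z):
    K=np.array([[cal['fx'],0,cal['cx']],[0,cal['fy'],cal['cy']],[0,0,1]])
    p=cv2.undistortPoints(np.array([[uv]],float),K,cal['dist'])[0,0]
    d=R.from_quat(cal['orientation']).apply([p[0],-p[1],-1]); o=np.array(cal['xyz'])
    return o+d*(z-o[2])/d[2]
def pr(cal,P):
    K=np.array([[cal['fx'],0,cal['cx']],[0,cal['fy'],cal['cy']],[0,0,1]])
    q=R.from_quat(cal['orientation']).inv().apply(np.array(P)-cal['xyz'])*[1,-1,-1]
    return cv2.projectPoints(q.reshape(1,1,3),np.zeros(3),np.zeros(3),K,cal['dist'])[0].ravel()
def tool():
    from bench import r
    s=r.read_state(); return s,R.from_quat(s['eef_rot'])
E
python3 - <<'E'
from h import *
from bench import r
T=r.calibration("top");S=r.calibration("side")
f=lambda u,v:(245+(u+.5)/4.4-.5,200+(v+.5)/4.4-.5)
g=lambda u,v:(230+(u+.5)/3.7-.5,195+(v+.5)/3.7-.5)
for n,a,b,z in [("knob",(464,361),(241,241),.066),("TL",(225,333),(212,148),.026),("TR",(695,310),(368,463),.026),("BR",(701,391),(277,486),.026),("BL",(229,417),(138,160),.026),
 ("pinLring",(264,190),(369,162),.012),("pinRring",(528,177),(465,330),.012),("stopring",(118,256),(269,92),.012),
 ("pinLhead",(264,183),(376,154),.024),("pinRhead",(528,174),(464,322),.024),("stophead",(125,249),(267,58),.036),
 ("bTL",(48,87),(406,32),.012),("bTR",(725,38),(697,458),.012),("bBR",(769,455),(230,580),.012),("bBL",(69,507),(31,103),.012)]:
    print(n,pt(T,f(*a),z)[:2].round(4),pt(S,g(*b),z)[:2].round(4))
s,q=tool();print(q.as_matrix().round(3))
E
```

```text
knob [ 0.4715 -0.0434] [ 0.4776 -0.044 ]
TL [0.4908 0.0977] [0.488 0.093]
TR [ 0.512  -0.1815] [ 0.5132 -0.1831]
BR [ 0.4635 -0.185 ] [ 0.4649 -0.1882]
BL [0.4407 0.0934] [0.4425 0.0913]
pinLring [0.5816 0.0783] [0.5818 0.076 ]
pinRring [ 0.5938 -0.0817] [ 0.595  -0.0834]
stopring [0.5385 0.165 ] [0.5383 0.1611]
pinLhead [0.5832 0.0779] [0.5837 0.0677]
pinRhead [ 0.5929 -0.0811] [ 0.5919 -0.0896]
stophead [0.5382 0.1586] [0.5379 0.1646]
bTL [0.6428 0.213 ] [0.6418 0.2078]
bTR [ 0.6846 -0.2016] [ 0.6845 -0.2066]
bBR [ 0.4283 -0.2271] [ 0.4316 -0.2315]
bBL [0.3865 0.1869] [0.3887 0.1832]
[[-0.     0.251  0.968]
 [-0.001  0.968 -0.251]
 [-1.    -0.001  0.   ]]
```

>>> drive_tool --pt "0 -2.5 2.6 0" --pt "0 -5 5.2 -0.4" --pt "0 -7.5 7.8 -0.8" --pt "0 -10 10.4 -1.2" --pt "0 -12.5 13 -1.6" --pt "0 -15 15.6 -2" --pt "0 -17.5 18.2 -2.4" --pt "0 -20 20.8 -2.8" --pt "0 -22.5 23.4 -3.2" --pt "0 -25 26 -3.8" --pt "0 -28 28 -3.8" --pt "0 -31 30 -3.8" --pt "0 -34 32 -3.8" --pt "0 -37 34.5 -3.8" --pt "0 -40 37 -3.8" --pt "0 -43 39.5 -3.8" --pt "0 -46 41.5 -3.8" --pt "0 -49 43.5 -3.8" --pt "0 -52 45.5 -3.8" --pt "0 -54.8 47.3 -3.8" --grip 110

```text
time: 1.77
ee_pos: [0.4773, -0.0464, 0.2415]
eef_rot: [-0.027, 0.706, 0.027, 0.707]
ft_force: [0.1, -0.3, 1.0]
width: 0.0492
```

>>> drive_tool --pt "0 0 0 0" --pt "0 0 0 0" --pt "0 0 0 0"

```text
time: 2.02
ee_pos: [0.4769, -0.0437, 0.2412]
eef_rot: [-0.027, 0.707, 0.028, 0.706]
ft_force: [-0.2, 0.5, -0.9]
width: 0.0495
```

```bash
python3 - <<'E'
from h import *
s,q=tool();print(s['time'],s['ee_pos'],s['ft_force'],s['width'],s['joint_positions'].round(2));print(q.as_matrix().round(4))
E
```

```text
2.0167 [ 0.47692245 -0.04367161  0.24121456] [-0.23126998  0.5463227  -0.91133694] 0.04954545770382563 [-0.62 -0.02  0.62  1.86  0.01  1.3   1.64]
[[-7.00e-04 -7.79e-02  9.97e-01]
 [ 2.00e-04  9.97e-01  7.79e-02]
 [-1.00e+00  3.00e-04 -7.00e-04]]
```

>>> drive_tool --pt "3 0 0 0" --pt "6 0 0 0" --pt "9 0 0 0" --pt "12 0 0 0" --pt "14 0 0 0" --pt "14.8 0 0 0" --pt "14.8 0 0 0"

```text
time: 2.6
ee_pos: [0.4759, -0.0431, 0.0921]
eef_rot: [-0.028, 0.708, 0.028, 0.705]
ft_force: [-0.6, 0.3, 0.3]
width: 0.0494
```

```bash
python3 - <<'E'
from h import *
from bench import r
a=r.camera("side")[:,:,::-1][150:360,200:440]; b=r.camera("top")[:,:,::-1][190:330,235:435]
cv2.imwrite("pics/d1.png",np.hstack([cv2.resize(a,(480,420)),cv2.resize(b,(300,210)).repeat(1,0) if 0 else cv2.copyMakeBorder(cv2.resize(b,(320,224)),0,196,0,0,0)]))
E
```

```text
(no output)
```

View pics/d1.png

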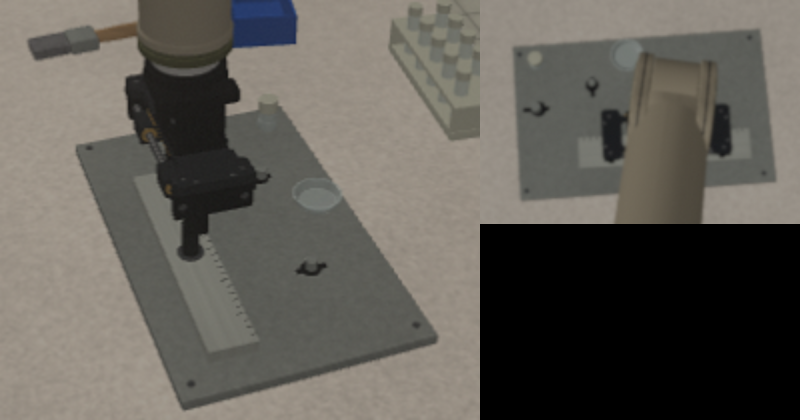

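>>> drive_tool --pt "1 0 0 0" --pt "2 0 0 0" --pt "3 0 0 0" --pt "3.6 0 0 0" --pt "3.6 0 0 0" --pt "3.6 0 0 0"

```text
time: 3.2
ee_pos: [0.4769, -0.0444, 0.0571]
eef_rot: [-0.028, 0.707, 0.027, 0.706]
ft_force: [0.7, 0.6, 0.0]
width: 0.0493
```

>>> drive_tool --pt "0 0 0 0" --pt "0 0 0 0" --pt "0 0 0 0" --pt "0 0 0 0" --pt "0 0 0 0" --pt "0 0 0 0" --pt "0 0 0 0" --pt "0 0 0 0" --grip 255 --force 8

```text
time: 3.87
ee_pos: [0.4773, -0.0443, 0.0577]
eef_rot: [-0.027, 0.706, 0.027, 0.707]
ft_force: [-0.4, -0.6, 2.2]
width: 0.0178
```

>>> drive_tool --pt "0 0 0.3 0" --pt "0 0 0.8 0" --pt "0 0 1.3 0" --pt "0 0 1.8 0" --pt "0 0 2.3 0" --pt "0 0 2.8 0" --pt "0 0 3.3 0" --pt "0 0 3.8 0" --pt "0 0 4.3 0" --pt "0 0 4.8 0" --pt "0 0 5.3 0" --pt "0 0 5.8 0" --pt "0 0 6.3 0" --pt "0 0 6.7 0" --pt "0 0 7 0" --pt "0 0 7.2 0" --pt "0 0 7.2 0" --pt "0 0 7.2 0"

```text
time: 5.37
ee_pos: [0.5497, -0.0385, 0.0577]
eef_rot: [-0.028, 0.706, 0.028, 0.707]
ft_force: [0.7, -0.3, 2.7]
width: 0.0178
```

```bash
python3 - <<'E'
from h import *
from bench import r
a=r.camera("side")[:,:,::-1][180:360,230:430]
cv2.imwrite("pics/d2.png",cv2.resize(a,None,fx=3.3,fy=3.3,interpolation=cv2.INTER_CUBIC))
s,q=tool();print(s['time'],s['ee_pos'],s['ft_force'],s['torque'])
E
```

```text
5.4167 [ 0.54969514 -0.03851153  0.05767109] [ 1.322635   -0.20832577  2.01498194] [-0.0240219  -0.41258313 -0.03818369]
```

View pics/d2.png

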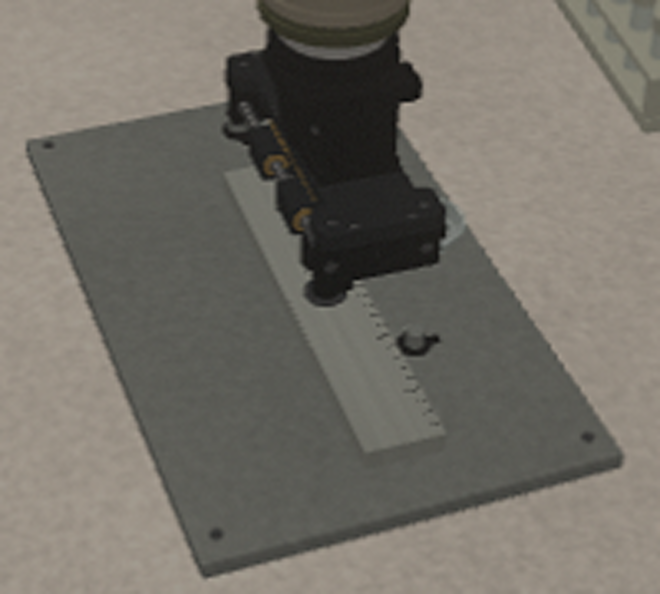

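>>> drive_tool --pt "0 0 0.05 0" --pt "0 0 0.1 0" --pt "0 0 0.15 0" --pt "0 0 0.2 0" --pt "0 0 0.25 0" --pt "0 0 0.3 0" --pt "0 0 0.35 0" --pt "0 0 0.4 0" --pt "0 0 0.45 0" --pt "0 0 0.5 0" --pt "0 0 0.55 0" --pt "0 0 0.6 0"

```text
time: 6.42
ee_pos: [0.5545, -0.0382, 0.0576]
eef_rot: [-0.027, 0.707, 0.028, 0.706]
ft_force: [-3.7, 0.1, 6.8]
width: 0.0176
```

>>> drive_tool --pt "0 0 0.05 0" --pt "0 0 0.1 0" --pt "0 0 0.15 0" --pt "0 0 0.2 0"

```text
time: 6.75
ee_pos: [0.5565, -0.0381, 0.0577]
eef_rot: [-0.027, 0.707, 0.028, 0.706]
ft_force: [-3.8, -0.3, 7.3]
width: 0.0181
```

>>> drive_tool --pt "0 0 0.05 0" --pt "0 0 0.1 0" --pt "0 0 0.15 0"

```text
time: 7.0
ee_pos: [0.558, -0.038, 0.0576]
eef_rot: [-0.027, 0.707, 0.028, 0.706]
ft_force: [-3.9, 0.2, 7.2]
width: 0.0178
```

>>> drive_tool --pt "-0.05 0 0.05 0" --pt "-0.1 0 0.1 0" --pt "-0.1 0 0.15 0" --pt "-0.1 0 0.2 0"

```text
time: 7.33
ee_pos: [0.5599, -0.0376, 0.0578]
eef_rot: [-0.028, 0.707, 0.028, 0.706]
ft_force: [-0.1, -0.5, -5.8]
width: 0.0175
```

>>> drive_tool --pt "0 0 0.05 0" --pt "0 0 0.1 0"

```text
time: 7.5
ee_pos: [0.561, -0.0375, 0.0581]
eef_rot: [-0.028, 0.707, 0.028, 0.706]
ft_force: [-1.2, 0.2, -6.0]
width: 0.0175
```

>>> drive_tool --pt "0.03 0 0 0" --pt "0.05 0 0 0" --pt "0.05 0 0 0"

```text
time: 7.75
ee_pos: [0.5611, -0.0376, 0.0579]
eef_rot: [-0.027, 0.707, 0.028, 0.706]
ft_force: [-2.3, 0.8, -4.0]
width: 0.0175
```

```bash
python3 - <<'E'
from h import *
from bench import r
a=r.camera("side")[:,:,::-1][180:360,230:430]
cv2.imwrite("pics/d3.png",cv2.resize(a,None,fx=3.3,fy=3.3,interpolation=cv2.INTER_CUBIC))
s,q=tool();print(s['time'],s['ee_pos'],s['ft_force'],s['torque'])
E
```

```text
7.8 [ 0.56115961 -0.03754931  0.05795063] [-2.12909478  0.18643981 -4.7345315 ] [ 0.13561106  0.50706262 -0.0615187 ]
```

View pics/d3.png

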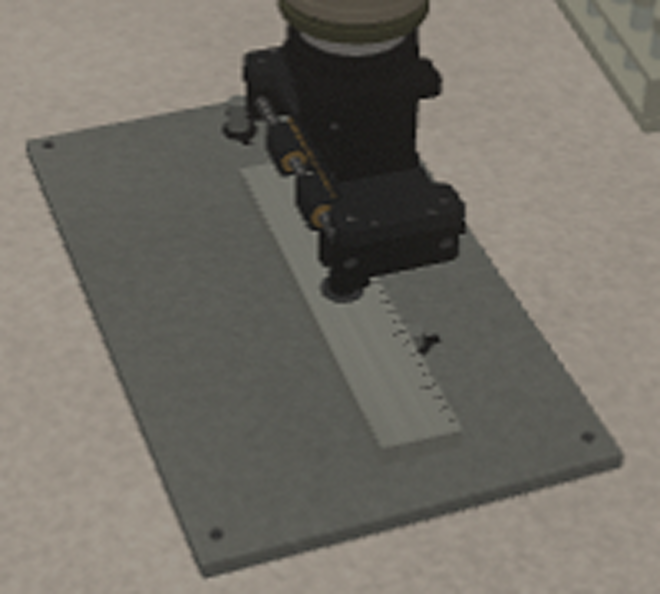

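>>> drive_tool --pt "0.03 0 0 0" --pt "0.03 0 0.03 0" --pt "0.03 0 0.06 0"

```text
time: 8.05
ee_pos: [0.5618, -0.0375, 0.0579]
eef_rot: [-0.027, 0.707, 0.028, 0.706]
ft_force: [-5.9, -0.0, 2.3]
width: 0.0177
```

>>> drive_tool --pt "0 0 0.03 0" --pt "0 0 0.06 0" --pt "0 0 0.09 0"

```text
time: 8.3
ee_pos: [0.5621, -0.0375, 0.0579]
eef_rot: [-0.027, 0.707, 0.028, 0.706]
ft_force: [-9.7, 0.9, 6.4]
width: 0.0176
```

```bash
python3 - <<'E'
from h import *
s,q=tool();print(s['time'],s['ee_pos'],s['ft_force'],s['torque'])
E
```

```text
8.3 [ 0.56211453 -0.0374916   0.05786591] [-9.66752012  0.90629179  6.39184476] [0.29600388 2.21484046 0.02732311]
```

```bash
python3 - <<'E'
from h import *
from bench import r
a=r.camera("side")[:,:,::-1]; b=r.camera("top")[:,:,::-1]
cv2.imwrite("pics/s4.png",a);cv2.imwrite("pics/t4.png",b)
cv2.imwrite("pics/d4.png",cv2.resize(a[180:330,280:400],None,fx=4,fy=4,interpolation=cv2.INTER_CUBIC))
cv2.imwrite("pics/d5.png",cv2.resize(b[200:320,245:425],None,fx=4.4,fy=4.4,interpolation=cv2.INTER_CUBIC))
s,q=tool();print(s['time'],s['ee_pos'],s['ft_force'],s['torque'])
E
```

```text
8.4 [ 0.56216996 -0.03749915  0.05787906] [-9.17829779  0.60139633  5.65052737] [ 0.22318166  1.92468481 -0.01021572]
```

View pics/d4.png

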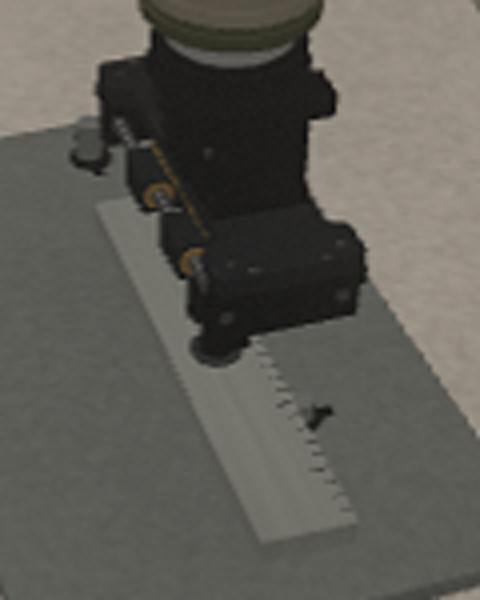

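View pics/d5.png

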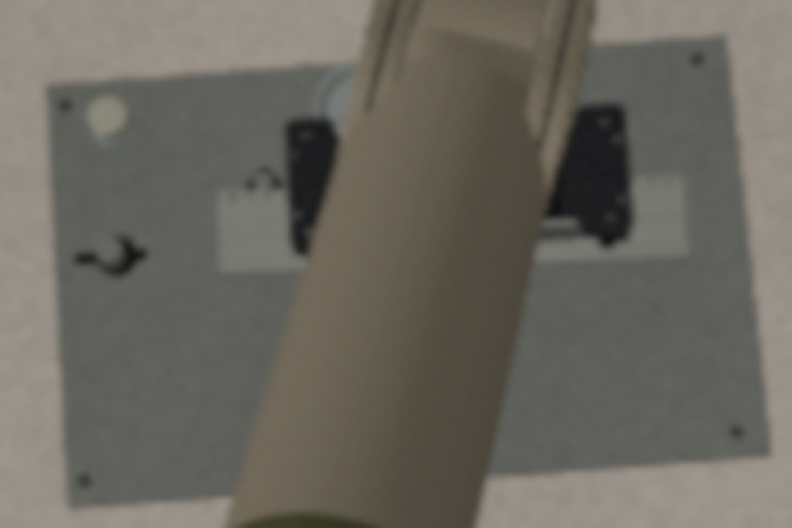

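```bash
python3 - <<'E'
from h import *
from bench import r
T=r.calibration("top")
f=lambda u,v:(245+(u+.5)/4.4-.5,200+(v+.5)/4.4-.5)
P={n:pt(T,f(*a),z)[:2] for n,a,z in [("TL",(217,189),.026),("TR",(684,175),.026),("BR",(688,258),.026),("BL",(220,272),.026),("L",(264,183),.024),("R",(528,174),.024),("S",(125,249),.036)]}
c=sum(P[k] for k in("TL","TR","BR","BL"))/4
d=P["TL"]-P["TR"]+P["BL"]-P["BR"];th=np.arctan2(-d[0],d[1]);print(c,th)
ex=np.array([np.cos(th),np.sin(th)]);ey=np.array([-np.sin(th),np.cos(th)])
for k in "LRS":print(k,(P[k]-c)@ex,(P[k]-c)@ey)
E
```

```text
[ 0.56091861 -0.03602562] 0.05658427992842051
L 0.028723046162553872 0.11244257546744747
R 0.02940760041619596 -0.04678647531136305
S -0.011721496695576275 0.1955548914162245
```

>>> drive_tool --pt "0 0 0.02 0" --pt "0 0 0.04 0" --pt "0 0 0.04 0"

```text
time: 8.65
ee_pos: [0.5624, -0.0375, 0.0579]
eef_rot: [-0.027, 0.707, 0.028, 0.706]
ft_force: [-10.0, 1.4, 5.7]
width: 0.0176
```

>>> drive_tool --pt "0 0 0 0" --pt "0 0 0 0"

```text
time: 8.82
ee_pos: [0.5624, -0.0375, 0.0579]
eef_rot: [-0.027, 0.707, 0.028, 0.706]
ft_force: [-9.7, 1.5, 5.0]
width: 0.0177
```

>>> drive_tool --pt "-0.02 0.05 0 0" --pt "-0.03 0.1 0 0" --pt "-0.03 0.2 0 0" --pt "-0.03 0.3 0.01 0" --pt "-0.03 0.4 0.01 0" --pt "-0.03 0.5 0.01 0"

```text
time: 9.32
ee_pos: [0.5624, -0.0341, 0.0581]
eef_rot: [-0.027, 0.707, 0.027, 0.706]
ft_force: [-7.0, -4.5, 2.3]
width: 0.018
```

>>> drive_tool --pt "0 0.1 0 0" --pt "0 0.2 0 0" --pt "0 0.3 0.01 0" --pt "0 0.4 0.01 0" --pt "0 0.5 0.01 0"

```text
time: 9.73
ee_pos: [0.562, -0.0291, 0.058]
eef_rot: [-0.028, 0.707, 0.027, 0.706]
ft_force: [-7.7, -3.8, 1.5]
width: 0.0177
```

>>> drive_tool --pt "0 0.1 0 0" --pt "0 0.2 0 0" --pt "0 0.3 0.01 0" --pt "0 0.4 0.01 0" --pt "0 0.5 0.01 0" --pt "0 0.6 0.01 0" --pt "0 0.7 0.01 0" --pt "0 0.8 0.02 0" --pt "0 0.9 0.02 0" --pt "0 1.0 0.02 0"

```text
time: 10.57
ee_pos: [0.5614, -0.0192, 0.0581]
eef_rot: [-0.027, 0.707, 0.027, 0.706]
ft_force: [-8.5, -4.2, 1.6]
width: 0.0174
```

>>> drive_tool --pt "0 0.1 0 0" --pt "0 0.2 0 0" --pt "0 0.3 0.01 0" --pt "0 0.4 0.01 0" --pt "0 0.5 0.01 0" --pt "0 0.6 0.01 0" --pt "0 0.7 0.01 0" --pt "0 0.8 0.02 0" --pt "0 0.9 0.02 0" --pt "0 1.0 0.02 0"

```text
time: 11.4
ee_pos: [0.5608, -0.0092, 0.0581]
eef_rot: [-0.027, 0.707, 0.027, 0.706]
ft_force: [-7.4, -3.9, 3.6]
width: 0.0175
```

```bash
python3 - <<'E'
from h import *
from bench import r
b=r.camera("top")[:,:,::-1]
cv2.imwrite("pics/d6.png",cv2.resize(b[200:320,245:425],None,fx=4.4,fy=4.4,interpolation=cv2.INTER_CUBIC))
E
```

```text
(no output)
```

View pics/d6.png

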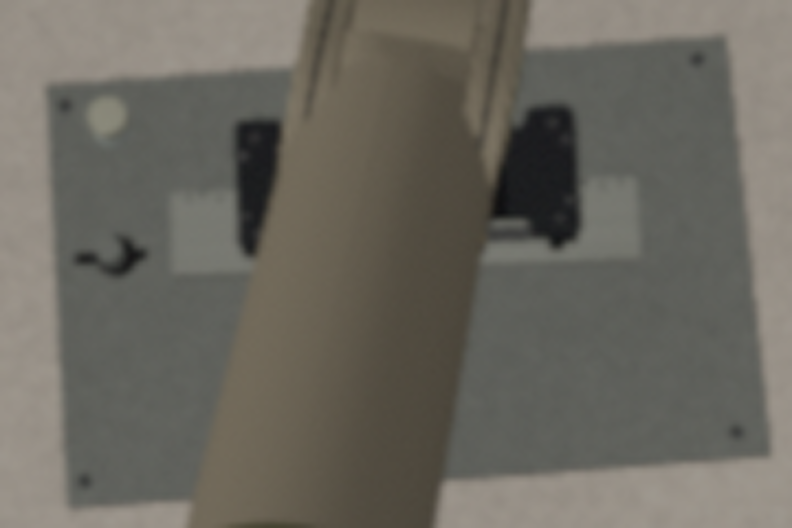

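>>> drive_tool --pt "0 0.1 0 0" --pt "0 0.2 0 0" --pt "0 0.3 0.01 0" --pt "0 0.4 0.01 0" --pt "0 0.5 0.01 0" --pt "0 0.6 0.01 0" --pt "0 0.7 0.01 0" --pt "0 0.8 0.02 0" --pt "0 0.9 0.02 0" --pt "0 1.0 0.02 0" --pt "0 1.1 0.02 0" --pt "0 1.2 0.02 0"

```text
time: 12.45
ee_pos: [0.56, 0.0027, 0.058]
eef_rot: [-0.028, 0.707, 0.026, 0.706]
ft_force: [-7.2, -5.0, 3.1]
width: 0.0178
```

>>> drive_tool --pt "0 0.04 0 0" --pt "0 0.08 0 0" --pt "0 0.12 0 0" --pt "0 0.16 0 0" --pt "0 0.2 0 0"

```text
time: 12.87
ee_pos: [0.5599, 0.0048, 0.0581]
eef_rot: [-0.027, 0.707, 0.027, 0.706]
ft_force: [-7.6, -4.3, 2.3]
width: 0.0177
```

>>> drive_tool --pt "0 0.04 0 0" --pt "0 0.08 0 0" --pt "0 0.12 0 0"

```text
time: 13.12
ee_pos: [0.5598, 0.006, 0.0581]
eef_rot: [-0.028, 0.707, 0.027, 0.706]
ft_force: [-7.8, -4.7, 4.0]
width: 0.0177
```

>>> drive_tool --pt "0 0.04 0 0" --pt "0 0.08 0 0" --pt "0 0.12 0 0"

```text
time: 13.37
ee_pos: [0.5597, 0.0072, 0.058]
eef_rot: [-0.027, 0.707, 0.027, 0.706]
ft_force: [-8.0, -4.5, 2.9]
width: 0.0179
```

>>> drive_tool --pt "0 0.04 0 0" --pt "0 0.08 0 0" --pt "0 0.12 0 0"

```text
time: 13.62
ee_pos: [0.5597, 0.0084, 0.0581]
eef_rot: [-0.028, 0.707, 0.027, 0.706]
ft_force: [-7.4, -5.1, 2.7]
width: 0.0177
```

>>> drive_tool --pt "0 0.04 0 0" --pt "0 0.08 0 0"

```text
time: 13.78
ee_pos: [0.5596, 0.0092, 0.0581]
eef_rot: [-0.028, 0.707, 0.027, 0.706]
ft_force: [-6.8, -4.7, 2.3]
width: 0.0175
```

>>> drive_tool --pt "0 0.04 0 0" --pt "0 0.08 0 0"

```text
time: 13.95
ee_pos: [0.5595, 0.01, 0.058]
eef_rot: [-0.028, 0.707, 0.027, 0.706]
ft_force: [-6.8, -3.9, 3.5]
width: 0.0177
```

>>> drive_tool --pt "0 0.04 0.01 0" --pt "0 0.08 0.01 0"

```text
time: 14.12
ee_pos: [0.5595, 0.0107, 0.058]
eef_rot: [-0.028, 0.707, 0.027, 0.706]
ft_force: [-8.5, -5.4, 3.8]
width: 0.0176
```

>>> drive_tool --pt "0 0.04 0 0" --pt "0 0.08 0 0"

```text
time: 14.28
ee_pos: [0.5595, 0.0115, 0.058]
eef_rot: [-0.028, 0.707, 0.027, 0.706]
ft_force: [-8.4, -4.5, 3.5]
width: 0.0178
```

>>> drive_tool --pt "0 0.04 0 0" --pt "0 0.08 0 0"

```text
time: 14.45
ee_pos: [0.5594, 0.0124, 0.058]
eef_rot: [-0.027, 0.707, 0.027, 0.706]
ft_force: [-7.6, -4.7, 1.7]
width: 0.0179
```

Not yet at the stop (about 50 mm travelled; the estimate had a few mm of error). I'll continue in small steps.

>>> drive_tool --pt "0 0.04 0 0" --pt "0 0.08 0 0"

```text
time: 14.62
ee_pos: [0.5594, 0.0131, 0.0581]
eef_rot: [-0.027, 0.707, 0.027, 0.706]
ft_force: [-8.3, -4.1, 3.3]
width: 0.0179
```

>>> drive_tool --pt "0 0.04 0 0" --pt "0 0.08 0 0"

```text
time: 14.78
ee_pos: [0.5593, 0.014, 0.0581]
eef_rot: [-0.028, 0.707, 0.027, 0.706]
ft_force: [-7.7, -4.6, 3.1]
width: 0.0177
```

```bash
python3 - <<'E'
from h import *
from bench import r
b=r.camera("top")[:,:,::-1]; a=r.camera("side")[:,:,::-1]
cv2.imwrite("pics/d7.png",np.hstack([cv2.resize(b[220:280,250:310],None,fx=6.5,fy=6.5,interpolation=cv2.INTER_CUBIC),cv2.resize(a[180:240,270:330],None,fx=6.5,fy=6.5,interpolation=cv2.INTER_CUBIC)]))
E
```

```text
(no output)
```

View pics/d7.png

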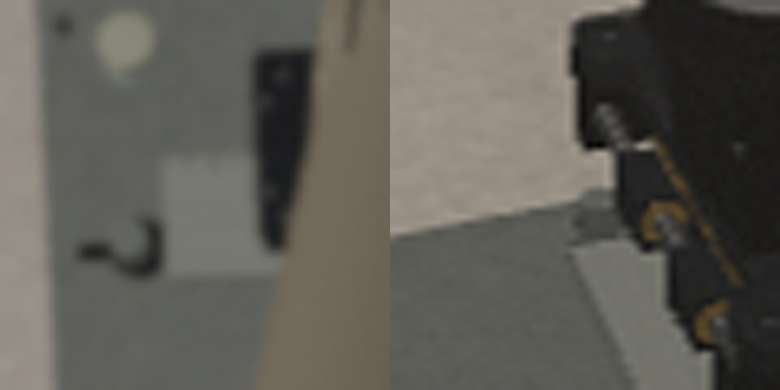

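>>> drive_tool --pt "0 0.04 0 0" --pt "0 0.08 0 0" --pt "0 0.12 0 0"

```text
time: 15.13
ee_pos: [0.5592, 0.0151, 0.058]
eef_rot: [-0.027, 0.707, 0.027, 0.706]
ft_force: [-7.6, -4.7, 2.6]
width: 0.0176
```

>>> drive_tool --pt "0 0.04 0 0" --pt "0 0.08 0 0" --pt "0 0.12 0.01 0"

```text
time: 15.38
ee_pos: [0.5592, 0.0163, 0.058]
eef_rot: [-0.028, 0.707, 0.027, 0.706]
ft_force: [-8.5, -5.4, 3.1]
width: 0.0175
```

>>> drive_tool --pt "0 0.04 0 0" --pt "0 0.08 0 0"

```text
time: 15.55
ee_pos: [0.5591, 0.0171, 0.0581]
eef_rot: [-0.028, 0.707, 0.027, 0.706]
ft_force: [-8.5, -5.3, 2.6]
width: 0.0174
```

>>> drive_tool --pt "0 0.04 0 0" --pt "0 0.08 0 0"

```text
time: 15.72
ee_pos: [0.5591, 0.0179, 0.0581]
eef_rot: [-0.028, 0.707, 0.026, 0.706]
ft_force: [-7.4, -5.6, 3.0]
width: 0.0176
```

>>> drive_tool --pt "0 0.04 0 0" --pt "0 0.08 0 0"

```text
time: 15.88
ee_pos: [0.559, 0.0187, 0.0581]
eef_rot: [-0.028, 0.707, 0.027, 0.706]
ft_force: [-7.6, -4.6, 3.5]
width: 0.0175
```

>>> drive_tool --pt "0 0.04 0 0" --pt "0 0.08 0 0"

```text
time: 16.05
ee_pos: [0.559, 0.0195, 0.058]
eef_rot: [-0.028, 0.707, 0.027, 0.706]
ft_force: [-7.1, -4.0, 4.1]
width: 0.0177
```

>>> drive_tool --pt "0 0.04 0 0" --pt "0 0.08 0 0"

```text
time: 16.22
ee_pos: [0.559, 0.0198, 0.058]
eef_rot: [-0.028, 0.707, 0.026, 0.706]
ft_force: [-7.2, -8.1, 3.4]
width: 0.0172
```

>>> drive_tool --pt "0 0.02 0.01 0" --pt "0 0.03 0.01 0" --pt "0 0.03 0.01 0"

```text
time: 16.47
ee_pos: [0.559, 0.0198, 0.0581]
eef_rot: [-0.028, 0.707, 0.026, 0.706]
ft_force: [-8.0, -7.2, 3.3]
width: 0.0176
```

>>> drive_tool --pt "0 0 0 0" --pt "0 0 0 0" --pt "0 0 0 0" --pt "0 0 0 0"

```text
time: 16.8
ee_pos: [0.559, 0.0198, 0.0581]
eef_rot: [-0.028, 0.707, 0.026, 0.706]
ft_force: [-7.6, -6.0, 3.9]
width: 0.0176
```

```bash
python3 - <<'E'
from h import *
from bench import r
b=r.camera("top")[:,:,::-1]
cv2.imwrite("pics/d8.png",cv2.resize(b[200:320,245:425],None,fx=4.4,fy=4.4,interpolation=cv2.INTER_CUBIC))
s,q=tool();print(s['ft_force'],s['torque'])
E
```

```text
[-8.41138851 -7.06971873  2.57383708] [-1.47334248  1.76987237  0.0058204 ]
```

View pics/d8.png

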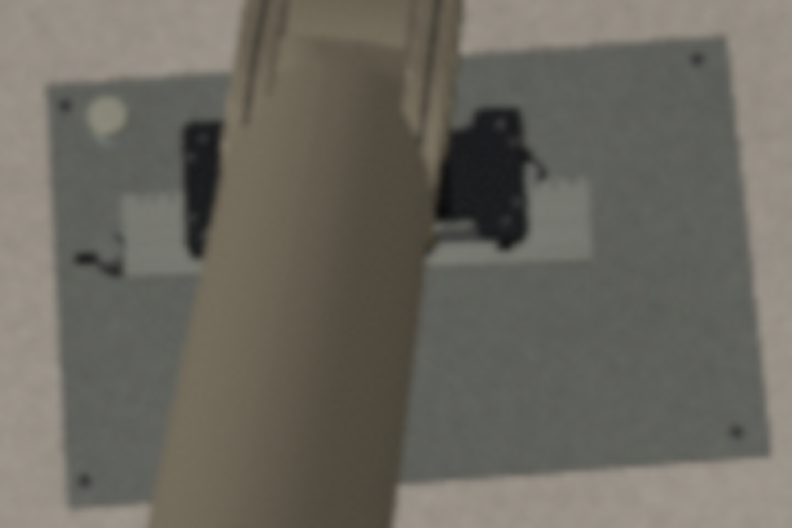

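>>> drive_tool --pt "0 0.02 0.01 0" --pt "0 0.04 0.02 0" --pt "0 0.06 0.02 0" --pt "0 0.06 0.02 0" --pt "0 0.06 0.02 0" --pt "0 0.06 0.02 0" --force 14

```text
time: 17.35
ee_pos: [0.559, 0.0199, 0.0581]
eef_rot: [-0.028, 0.707, 0.026, 0.706]
ft_force: [-8.8, -7.8, 4.6]
width: 0.0177
```

>>> drive_tool --pt "0 0 0 0" --pt "0 0 0 0" --pt "0 0 0 0" --pt "0 0 0 0"

```text
time: 17.68
ee_pos: [0.559, 0.0199, 0.0581]
eef_rot: [-0.028, 0.707, 0.026, 0.706]
ft_force: [-8.8, -8.9, 4.1]
width: 0.0172
```

>>> drive_tool --pt "0 0.03 0.01 0" --pt "0 0.06 0.02 0" --pt "0 0.08 0.02 0" --pt "0 0.08 0.02 0" --pt "0 0.08 0.02 0" --pt "0 0.08 0.02 0" --pt "0 0.08 0.02 0"

```text
time: 18.27
ee_pos: [0.559, 0.02, 0.058]
eef_rot: [-0.028, 0.707, 0.025, 0.706]
ft_force: [-9.3, -10.6, 4.2]
width: 0.0175
```

>>> drive_tool --pt "0 -0.05 -0.02 0" --pt "0 -0.1 -0.04 0" --pt "0 -0.15 -0.05 0" --pt "0 -0.15 -0.05 0"

```text
time: 18.6
ee_pos: [0.5589, 0.0199, 0.058]
eef_rot: [-0.027, 0.707, 0.026, 0.706]
ft_force: [-7.6, -7.2, 3.1]
width: 0.0171
```

>>> drive_tool --pt "0 -0.05 -0.02 0" --pt "0 -0.1 -0.04 0" --pt "0 -0.14 -0.05 0" --pt "0 -0.14 -0.05 0"

```text
time: 18.93
ee_pos: [0.5589, 0.0198, 0.058]
eef_rot: [-0.027, 0.707, 0.027, 0.706]
ft_force: [-5.2, -2.6, 1.0]
width: 0.018
```

>>> drive_tool --pt "0 0 -0.02 0" --pt "0 0 -0.02 0" --pt "0 0 -0.02 0" --pt "0 0 -0.02 0" --pt "0 0 -0.02 0" --pt "0 0 -0.02 0" --pt "0 0 -0.02 0" --pt "0 0 -0.02 0" --grip 110

```text
time: 19.6
ee_pos: [0.5591, 0.0208, 0.058]
eef_rot: [-0.028, 0.707, 0.028, 0.707]
ft_force: [-0.3, 0.2, -0.1]
width: 0.049
```

>>> drive_tool --pt "-0.5 0 0 0" --pt "-1.5 0 0 0" --pt "-3 0 0 0" --pt "-5 0 0 0" --pt "-8 0 0 0" --pt "-11 0 0 0" --pt "-14 0 0 0" --pt "-14 0 -3.5 0" --pt "-14 0 -7 0" --pt "-14 0 -10 0" --pt "-14 0 -10 0"

```text
time: 20.52
ee_pos: [0.4553, 0.0121, 0.1986]
eef_rot: [-0.026, 0.707, 0.028, 0.706]
ft_force: [0.5, -0.4, -0.5]
width: 0.0493
```

```bash
python3 - <<'E'
from h import *
from bench import r
b=r.camera("top")[:,:,::-1]; a=r.camera("side")[:,:,::-1]
cv2.imwrite("pics/d9.png",cv2.resize(b[200:320,245:425],None,fx=4.4,fy=4.4,interpolation=cv2.INTER_CUBIC))
cv2.imwrite("pics/d10.png",cv2.resize(a[195:355,230:430],None,fx=3.7,fy=3.7,interpolation=cv2.INTER_CUBIC))
E
```

```text
(no output)
```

View pics/d9.png

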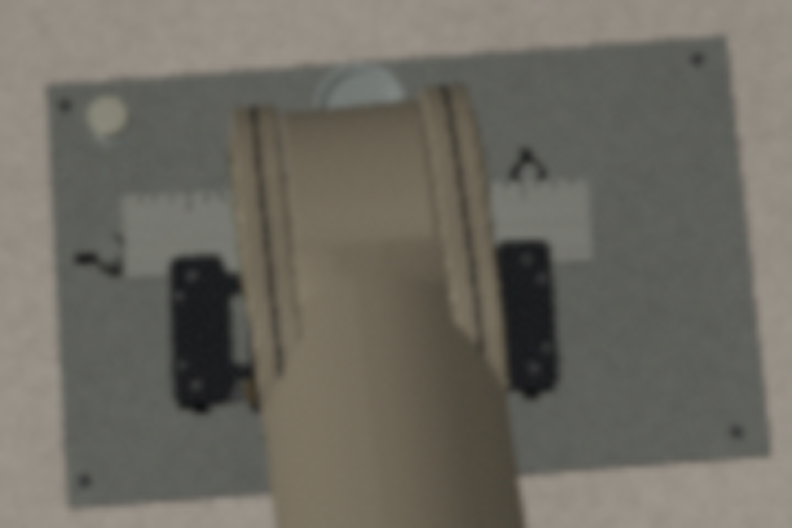

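View pics/d10.png

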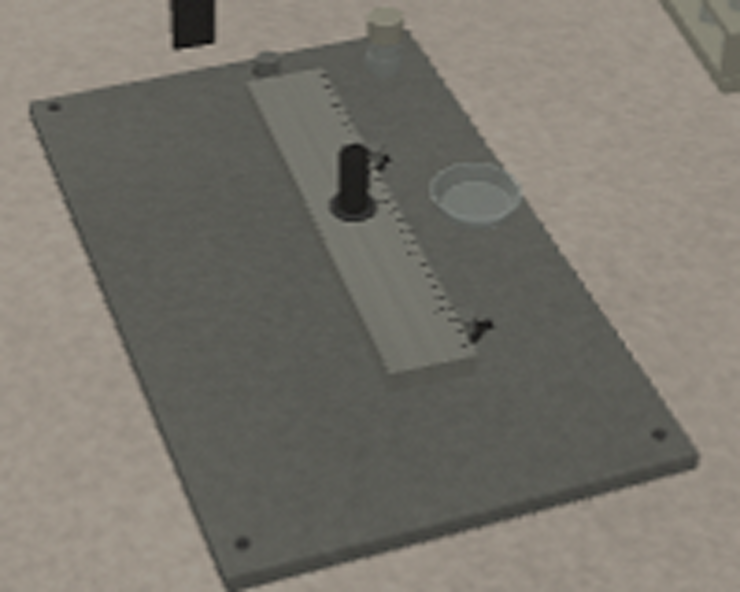

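```bash
python3 - <<'E'
from bench import r
print(r.close_job())
E
```

```text
the job is handed in; nothing more can be done
None
```

I slid the straightedge onto both pins, then along them to the stop, pressed it there, let go, and handed the job in at about 20.6 s. Handing in returned no verdict.

- **Pins:** I gripped the knob lightly and pushed the straightedge flat until both pins took load, at about 9–10 N in total. It turned slightly as it squared up to the pins. I read contact on both from that turn, the jump in stiffness and the pictures; I had no force reading for each pin.
- **Stop:** I slid it about 57 mm along the pins with about 8 N of side load. The end met the stop about 8 mm later than my picture estimate, because I had misjudged the offset of the stop head. I then held about 9 N towards the pins and 11 N towards the stop, so no pin or stop could have seen more than about 14 N.
- **Lifting:** While adjusting height, the tool briefly pulled up with about 6 N, close to the straightedge's weight. The tool's measured height rose only about 0.5 mm, so I don't think the 6 mm limit was reached.
- **Release:** I eased the load off before opening the gripper. In the top picture the corners of the straightedge had not moved from where they were while pressed.
- **Last look:** The straightedge lies flat against both pins and the stop. The dish and vial on the board had not moved; I did not re-check the bystanders on the bench.

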